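# Find the canister with the coins

## Robot

A 7-joint arm with a two-finger parallel gripper is mounted at the origin on the work surface. World frame = base frame: x ahead of the robot, y to its left, z up, the work surface at z = 0. Lengths are in m, angles in degrees, forces in N, time in s.
With the tool pointing down it reaches from about 0.35 to 0.9 m from the base axis. Payload 19.9 kg.
Tool frame: the origin (TCP) lies at the very end of the fingers, on their centre line; the grasp point (between the pads) lies 19 mm behind it; z points along the fingers, y is the line along which they close (so a half turn about z gives the same grasp; the last joint's range is limited). The gripper opens to 94 mm and grips with 3 to 60 N. Pads are 16 mm wide; open, the fingers measure 119 mm over their backs; the gripper's body (75 mm by 177 mm) begins 78 mm behind the grasp point.
Start: joints at [67.179, 23.915, -0.59, 92.452, 0.269, 63.638, -3.037], TCP at [0.218, -0.586, 0.205] pointing down, gripper open.
Joint ranges: [-161.28, 161.28], [-22.2, 115.67], [-73.04, 71.86], [3.21, 147.25], [-68.34, 248.33], [10.77, 114.83], [-161.83, 161.83]. Speed limits (degrees/s): [108.29, 108.29, 136.94, 136.94, 172.46, 172.46, 172.46].

## Interface

Orientations are given as [roll, pitch, yaw] about the fixed x, y, z axes, in that order (R = Rz(yaw) Ry(pitch) Rx(roll)).
In Python, from workcell import monitor, cams, env gives the robot as it stands. The module is installed in compiled form; this text tells all that it offers.
- The arm moves only by the shell command python3 -m handwheel 'ROWS'. ROWS is JSON, a list of rows, each a list of 7 numbers: the turn, a rotation vector about the world's x, y, z each as a share of pi/4 rad, from -1 to 1, then the shift along the world's x, y, z each as a share of 0.75 m, from -1 to 1, then the closure, from -1 (fully open) to 1 (shut), so that 0 is half open. In form: [[rx, ry, rz, x, y, z, claw], ...]. A call has 1 to 10 rows; each row is the pose to reach, as a shift and turn from the pose commanded when the call began; what a row does not reach only later rows make up. A row lasts 1/10 s, in which the tool goes at most 50 mm and 8.59 degrees, less where a joint would pass 70% of its speed; a pose out of reach is approached as far as the arm can. A call with a number of a shift or a turn outside -1 to 1 is refused whole. A call with a gripper value outside its range is refused whole. The fingers move at their own pace and stop on an object; the grip force is fixed at half the most. Time passes only in rows, so rows that repeat a pose let the fingers close. It gives the time, the measured TCP pose, the force, the opening and the grip force at its end, in the units of the state.
- monitor.get_state(): the state, without advancing time (a new reading comes with each control period).
- cams.capture(name): name is "side" or "top"; returns the picture (480x640x3 uint8, red, green, blue); there is no depth.
- cams.calibration(name): a dict with "K" (3x3 intrinsics, pixels), "position" and "attitude" of the camera in the world. Camera axes: x right, y up, looking along -z (the intrinsics and any distortion apply to the point x, -y, -z); pixel columns grow to the right and rows downward; lengths in m; the calibration is good to about 2 mm. A picture is of the moment at which its call begins. calibration takes no time and is no camera call.
- env.job_done(): hands the job in; it is judged then, once.
The state is a dict: "t": time; "joint_pos": joint angles; "qd": joint speeds; "tau": joint torques, N m; "tcp_pos": TCP position; "eef_rot": TCP orientation; "wrist_force": force on the tool from outside, world axes, zero at the start; "moment": the same for the moment, N m; "opening": finger opening in m; "grip_force": force on a finger pad.
Only numpy, scipy, OpenCV 4.12 (cv2) and the standard library are available. Lean on these libraries where they do the work, as an engineer would, in place of code of your own. Each camera call takes 0.05 s, during which the arm holds its last target. There are 200 camera calls.

## Task

The three canisters on the walnut tray look alike, but one is clearly the heaviest: that is where the coins are kept. Set the yellow torch that lies across their caps down flat on the leather mat (do not drop it), then lift the canisters to find the heaviest by feel and leave the other two standing upright on the tray: the job finishes with the robot still holding the heaviest one up, upright and motionless, about 20 cm above the console. Do not drop or topple a canister, and leave everything else on the console where it is.

Things in the scene. Friction and masses are not known exactly. Their poses are not given: they have to be found in the camera images.
- tray: low walnut tray, fixed, 130 mm (its x) by 360 mm (its y), floor 10 mm above the console top, rim 18 mm high and 8 mm thick, small brass handles at its two y ends. The canisters stand in a row along its y, about 115 mm apart. Origin: centre of the underside, on the console top
- tin_a: one of three stainless-steel canisters, alike in all but weight: 62 mm in diameter, 95 mm high, flat screwed-on cap, smooth wall up to 70 mm (grip it 52 to 70 mm above the foot). Which name is heaviest changes with each start. Each weighs 0.25 to 0.75 kg, the heaviest at least 0.19 kg more than the others. Stands upright in the tray. Origin: centre of the underside; z up its axis
- tin_b: another of the three stainless-steel canisters, alike in all but weight: 62 mm in diameter, 95 mm high, flat screwed-on cap, smooth wall up to 70 mm (grip it 52 to 70 mm above the foot). Which name is heaviest changes with each start. Each weighs 0.25 to 0.75 kg, the heaviest at least 0.19 kg more than the others. Stands upright in the tray. Origin: centre of the underside; z up its axis
- tin_c: another of the three stainless-steel canisters, alike in all but weight: 62 mm in diameter, 95 mm high, flat screwed-on cap, smooth wall up to 70 mm (grip it 52 to 70 mm above the foot). Which name is heaviest changes with each start. Each weighs 0.25 to 0.75 kg, the heaviest at least 0.19 kg more than the others. Stands upright in the tray. Origin: centre of the underside; z up its axis
- torch: yellow plastic torch lying flat, button up, across the caps, underside 105 mm above the console; 190 mm long, 0.3 kg. Origin: on the underside at mid-length, within 10 mm of its balance point. x runs along it to the lens, z up. Flat-sided barrel 36 mm wide and high from x = -95 to +45 mm; head 48 mm wide, 46 mm high from x = +45 to +95 mm; red press button on top at x = +25 mm
- mat: dark green leather valet mat, fixed, 250 mm (its x) by 150 mm (its y), 3 mm thick, empty. Origin: centre of the underside, on the console top
- bowl: bystander: turquoise ceramic bowl, 136 mm across, 55 mm high. Origin: centre of the underside
- fob: bystander: silver metal key fob with a ring, 52 by 32 by 11 mm, lying near the tray's robot side. Origin: centre of the underside
- doorstop: bystander: wooden doorstop wedge, 120 (x) by 42 (y) mm, 36 mm high at its +x end, lying near the mat's robot side. Origin: centre of the underside
- cologne: bystander: amber glass cologne bottle, 56 mm in diameter, 150 mm high, at the back. Origin: centre of the underside
- glasses_case: bystander: brown glasses case, 160 (x) by 62 (y) by 45 mm high, at the back. Origin: centre of the underside
Not all that is in view belongs to the job. Several things have the shape of the torch; the one meant has the colours described above. Leave any black look-alike of the tin_c alone.

How it is judged (in metres and radians):
On the way, in this order (a step that is already met when the one before it is completed fails the run):
1. the torch lies flat on the leather mat, let go (x of torch in the frame of mat between -0.1 and 0.1 m and y of torch in the frame of mat between -0.065 and 0.065 m and height (world z) of torch below 0.012 m and angle between torch's own z axis and vertical below 0.12 rad and linear speed of torch below 0.03 m/s and contact force between torch and the fingers below 0.1 N), for 0.2 s.
2. with the torch out of the way, a canister is lifted off the tray in the gripper (((height (world z) of tin_a above 0.025 m and contact force between tin_a and the fingers above 1 N) or (height (world z) of tin_b above 0.025 m and contact force between tin_b and the fingers above 1 N) or (height (world z) of tin_c above 0.025 m and contact force between tin_c and the fingers above 1 N))), for 0.2 s.
At the end, for the whole second after the job is handed in: The heaviest canister (coins press on its floor, geom _c0, with over 3.9 N) is held still by the fingers, foot 15 cm or more above the console, within 20 degrees of upright; the other two stand upright inside the tray; the torch lies flat and released, its middle on the mat (all of step 1 and ((height (world z) of tin_a above 0.15 m and angle between tin_a's own z axis and vertical below 0.35 rad and contact force between tin_a and the fingers above 2 N and linear speed of tin_a below 0.05 m/s and contact force between tin_a_c0 and anything else above 3.9 N and x of tin_b in the frame of tray between -0.057 and 0.057 m and y of tin_b in the frame of tray between -0.172 and 0.172 m and height (world z) of each of tin_b, tin_c below 0.022 m and angle between each of tin_b, tin_c's own z axis and vertical below 0.1 rad and linear speed of each of tin_b, tin_c below 0.03 m/s and x of tin_c in the frame of tray between -0.057 and 0.057 m and y of tin_c in the frame of tray between -0.172 and 0.172 m) or (height (world z) of tin_b above 0.15 m and angle between tin_b's own z axis and vertical below 0.35 rad and contact force between tin_b and the fingers above 2 N and linear speed of tin_b below 0.05 m/s and contact force between tin_b_c0 and anything else above 3.9 N and x of tin_a in the frame of tray between -0.057 and 0.057 m and y of tin_a in the frame of tray between -0.172 and 0.172 m and height (world z) of each of tin_a, tin_c below 0.022 m and angle between each of tin_a, tin_c's own z axis and vertical below 0.1 rad and linear speed of each of tin_a, tin_c below 0.03 m/s and x of tin_c in the frame of tray between -0.057 and 0.057 m and y of tin_c in the frame of tray between -0.172 and 0.172 m) or (height (world z) of tin_c above 0.15 m and angle between tin_c's own z axis and vertical below 0.35 rad and contact force between tin_c and the fingers above 2 N and linear speed of tin_c below 0.05 m/s and contact force between tin_c_c0 and anything else above 3.9 N and x of tin_a in the frame of tray between -0.057 and 0.057 m and y of tin_a in the frame of tray between -0.172 and 0.172 m and height (world z) of each of tin_a, tin_b below 0.022 m and angle between each of tin_a, tin_b's own z axis and vertical below 0.1 rad and linear speed of each of tin_a, tin_b below 0.03 m/s and x of tin_b in the frame of tray between -0.057 and 0.057 m and y of tin_b in the frame of tray between -0.172 and 0.172 m))); the arm keeps its last pose, push and grip.
It fails at once if the bowl, key fob, doorstop, cologne bottle or glasses case is moved by more than 2 cm (distance of any of bowl, fob, doorstop, cologne, glasses_case from where it was at the start of the episode above 0.02 m).
It fails at once if a canister is toppled (tilted over 35 degrees) (angle between any of tin_a, tin_b, tin_c's own z axis and vertical above 0.61 rad).
It fails at once if a canister or the torch is dropped (falls freely faster than 1 m/s, some 5 cm) ((linear speed of tin_a above 1 m/s and contact force between tin_a and the fingers below 0.05 N) or (linear speed of tin_b above 1 m/s and contact force between tin_b and the fingers below 0.05 N) or (linear speed of tin_c above 1 m/s and contact force between tin_c and the fingers below 0.05 N) or (linear speed of torch above 1 m/s and contact force between torch and the fingers below 0.05 N)).
It also fails if it takes over 72 s, if anything falls off the work surface, if the arm or the gripper's body presses on something with over 40 N, if the wrist force passes 120 N, or if a joint passes its speed limit or range.

## Working session

There is one attempt and no reset: what is moved stays moved. The work goes in short steps, Python scripts to look and compute and a shell command to move; the robot and the scene stay as the last step left them, time stands still between calls to the robot, and variables do not carry over. Pictures are saved under pics/ and viewed, at most 10 in all, crops included, and the job is handed in when it is done.

```bash
mkdir -p pics
cat > h.py <<'E'
import numpy as np, cv2
from workcell import monitor, cams, env
from scipy.spatial.transform import Rotation as R
def cal(n):
    c=cams.calibration(n); a=np.array(c["attitude"],float)
    M=a if a.shape==(3,3) else (R.from_euler('xyz',a,degrees=True).as_matrix() if a.size==3 else None)
    return np.array(c["K"]),np.array(c["position"]),M
def ray(n,u,v):
    K,p,M=cal(n); d=np.linalg.inv(K)@[u,v,1]; return p,M@(d*[1,-1,-1])
def plane(n,u,v,z):
    p,d=ray(n,u,v); return p+d*(z-p[2])/d[2]
def proj(n,X):
    K,p,M=cal(n); c=(M.T@(np.array(X)-p))*[1,-1,-1]; q=K@c; return q[:2]/q[2]
def snap(n,f):
    im=cams.capture(n); cv2.imwrite('pics/'+f,im[:,:,::-1]); return im
E
python3 - <<'E'
from h import *
for n in("top","side"): print(cams.calibration(n)); snap(n,n+'0.png')
s=monitor.get_state(); print(s)
E
```

```text
{'K': array([[492.14358523,   0.        , 325.68439851],
       [  0.        , 492.14358523, 230.25016359],
       [  0.        ,   0.        ,   1.        ]]), 'position': array([0.45699694, 0.04759016, 1.06629394]), 'attitude': array([  3.91030451,  -0.65483363, -88.75571844])}
{'K': array([[518.01649723,   0.        , 314.5429428 ],
       [  0.        , 518.01649723, 235.74221015],
       [  0.        ,   0.        ,   1.        ]]), 'position': array([0.26595877, 0.69172981, 0.89143775]), 'attitude': array([  40.1001078 ,    0.42425341, -161.47146769])}
{'t': 0.1, 'joint_pos': array([67.18030891, 23.94582955, -0.58890364, 92.47971839,  0.27009914,
       63.63848446, -3.03623389]), 'qd': array([-0.00056781, -0.0699522 , -0.0072424 , -0.08764666, -0.07480479,
       -0.10157048,  0.09001111]), 'tau': array([ 1.88150545e-03, -8.52576613e+01,  6.40534647e-01, -4.26688778e+01,
       -4.88355244e-02,  1.63905008e-02, -8.20727166e-06]), 'tcp_pos': array([ 0.21814537, -0.58534906,  0.20489207]), 'eef_rot': array([-1.79937578e+02,  6.17871178e-03,  2.04418769e+01]), 'wrist_force': array([-0.05324744,  0.2592447 ,  0.52748116]), 'moment': array([ 0.00276496, -0.04362079,  0.07142694]), 'grip_force': 0.0, 'opening': 0.09399905105493751}
```

View pics/top0.png

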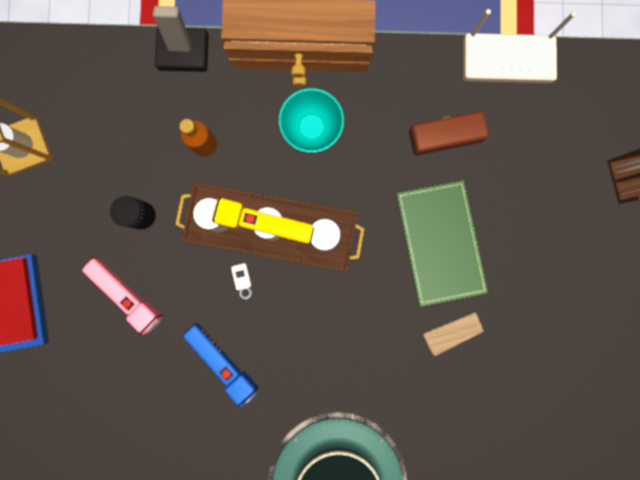

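View pics/side0.png

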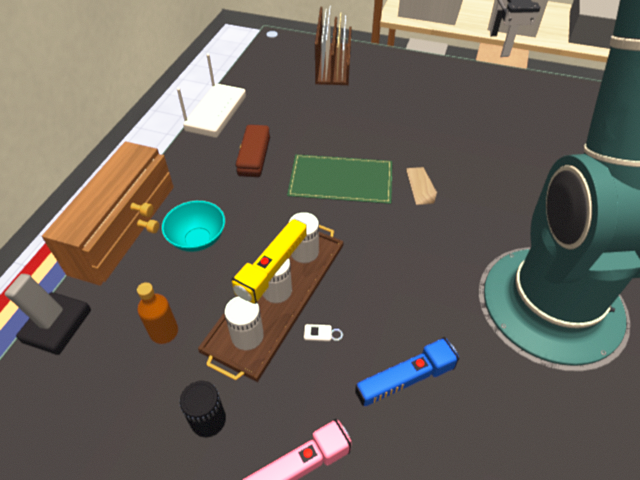

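The top view shows the yellow torch at (265,221) lying over three white caps at (209,213), (267,222) and (325,235), with the mat at (442,243). Torch candidates are yellow (265,221), pink (122,296) and blue (220,365), so I choose yellow. The black canister look-alike at (132,212) is to be left alone.

```bash
cat > m.py <<'E'
from h import *
im=snap("top","top1.png"); hsv=cv2.cvtColor(im,cv2.COLOR_RGB2HSV)
def blobs(m,amin=60):
    n,l,s,c=cv2.connectedComponentsWithStats(m.astype(np.uint8))
    return [(l==i) for i in range(1,n) if s[i,4]>amin]
def line(m,zs,name):
    c=cv2.findContours(m.astype(np.uint8),0,2)[0]; c=max(c,key=cv2.contourArea)
    b=cv2.boxPoints(cv2.minAreaRect(c))
    print(name,'px',b.mean(0).round(1),'box world',[plane("top",*p,zs)[:2].round(4).tolist() for p in b])
    B=np.array([plane("top",*p,zs)[:2] for p in b]); e=[B[1]-B[0],B[2]-B[1]]
    print('  centre',B.mean(0).round(4),'sides',[(np.linalg.norm(x).round(4),np.degrees(np.arctan2(x[1],x[0])).round(1)) for x in e])
H,S,V=[hsv[:,:,i].astype(int) for i in range(3)]
y=(abs(H-28)<5)&(S>180)&(V>150)
y[:, :205]=0; y[:170]=0; y[260:]=0;y[:,320:]=0
line(cv2.morphologyEx(y.astype(np.uint8),3,np.ones((9,9)))>0,.141,'torch')
g=(H>35)&(H<80)&(S>50)&(V>50); g[:,:380]=0;g[:,500:]=0; g[:150]=0; g[310:]=0
line(g,.003,'mat')
w=(V>200)&(S<40); w[:180]=0;w[270:]=0;w[:,:180]=0;w[:,360:]=0
for b in blobs(w,40):
    p=np.argwhere(b)[:,::-1]; (x,yy),r=cv2.minEnclosingCircle(p.astype(np.float32)); print('cap px',x,yy,r,plane("top",x,yy,.105).round(4), 'r',r/492*.96)
br=(abs(H-28)<40)&(S>0)
rd=((H<6)|(H>174))&(S>180)&(V>120); rd[:200]=0;rd[240:]=0;rd[:,:230]=0;rd[:,270:]=0
p=np.argwhere(rd)[:,::-1].mean(0); print('button',p,plane("top",*p,.143))
cv2.imwrite('pics/crop1.png',cv2.resize(im[170:285,165:375,::-1],None,fx=3.8,fy=3.8,interpolation=2))
E
python3 m.py
```

```text
torch px [263.3 222.3] box world [[0.5325, 0.2511], [0.578, 0.2406], [0.5333, 0.0612], [0.488, 0.0723]]
  centre [0.533  0.1563] sides [(np.float64(0.0467), np.float64(-13.1)), (np.float64(0.1849), np.float64(-104.0))]
mat px [441.8 242.8] box world [[0.6158, -0.1133], [0.6507, -0.2639], [0.402, -0.3159], [0.3684, -0.1674]]
  centre [ 0.5092 -0.2151] sides [(np.float64(0.1546), np.float64(-76.9)), (np.float64(0.2542), np.float64(-168.2))]
cap px 208.31564331054688 213.10614013671875 15.342901229858398 [0.5514 0.2684 0.105 ] r 0.02993736825338224
cap px 269.5 212.5 10.79361629486084 [0.5553 0.1489 0.105 ] r 0.02106071472167969
cap px 324.3968200683594 234.04791259765625 15.435861587524414 [0.5154 0.0404 0.105 ] r 0.030118754317120806
cap px 264.0 233.5 9.34087085723877 [0.5139 0.1584 0.105 ] r 0.01822608947753906
cap px 239.0 268.0 7.071167945861816 [0.4456 0.2049 0.105 ] r 0.013797400869974276
button [249.36363636 218.09090909] [0.54000954 0.18239484 0.143     ]
```

View pics/crop1.png

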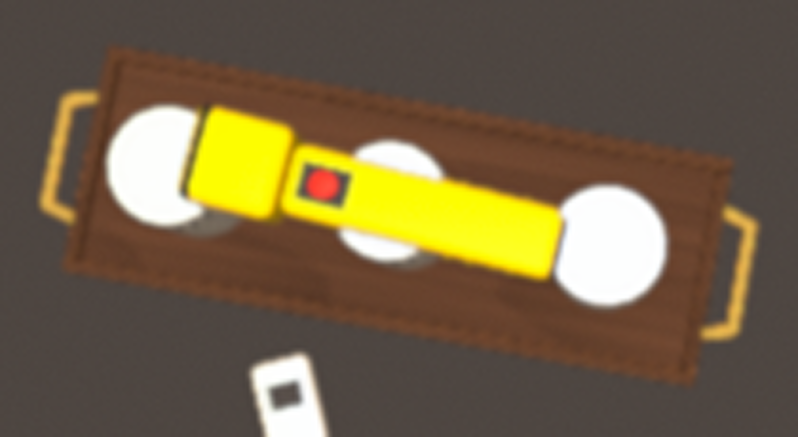

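The crop confirms the yellow torch with its red button, lying across three caps. Its middle is at about (0.533,0.157) and its axis at about 76.5°. The cap spacing comes out at 0.115, as stated. The mat centre is at (0.509,-0.215), with its axis at 12°.

```bash
python3 -m handwheel '[[0,0,0.19,0.04,0.095,0,-1],[0,0,0.38,0.06,0.15,0,-1],[0,0,0.57,0.08,0.2,0,-1],[0,0,0.76,0.1,0.25,0,-1],[0,0,0.9,0.13,0.31,0,-1],[0,0,1,0.15,0.37,0,-1],[0,0,1,0.18,0.43,0,-1],[0,0,1,0.2,0.47,0,-1],[0,0,1,0.21,0.49,0,-1],[0,0,1,0.21,0.49,0,-1]]'
python3 - <<'E'
from h import *
s=monitor.get_state(); p=s['tcp_pos']; print(p,s['eef_rot'],s['joint_pos'].round(1)); print((np.array([.533,.157,.2])-p)/.75,(76.5-s['eef_rot'][2])/45)
print('cologne top',plane("top",187,128,.15),'doorstop',plane("top",454,334,.03),'case',plane("top",449,133,.045))
E
```

```text
t: 1.15
tcp_pos: [0.3766, -0.2162, 0.2055]
eef_rot: [180.0, -0.0, 65.6]
wrist_force: [-0.8, -0.4, -0.4]
opening: 0.0939
grip_force: 0.0
[ 0.37664135 -0.21624218  0.2055421 ] [ 1.79989071e+02 -3.50748312e-03  6.56474640e+01] [ 47.1   4.9 -22.3 117.5   2.2  57.9  -0.7]
[ 0.2084782   0.49765623 -0.00738947] 0.24116746731731603
cologne top [0.70731056 0.30433023 0.15      ] doorstop [ 0.31713293 -0.23515564  0.03      ] case [ 0.73901179 -0.2188275   0.045     ]
```

```bash
python3 -m handwheel '[[0,0,0.1,0.02,0.04,0,-1],[0,0,0.2,0.04,0.1,0,-1],[0,0,0.24,0.065,0.16,0,-1],[0,0,0.24,0.09,0.22,0,-1],[0,0,0.24,0.115,0.28,0,-1],[0,0,0.24,0.14,0.34,0,-1],[0,0,0.24,0.165,0.4,0,-1],[0,0,0.24,0.19,0.46,0,-1],[0,0,0.24,0.205,0.49,0,-1],[0,0,0.24,0.208,0.498,0,-1]]'; python3 -m handwheel '[[0,0,0,0,0,0,-1],[0,0,0,0,0,0,-1]]'
python3 - <<'E'
from h import *
s=monitor.get_state(); p=s['tcp_pos']; print(p,s['eef_rot']); print((np.array([.533,.157,.108])-p)/.75)
im=snap('side','side1.png'); cv2.imwrite('pics/c2.png',cv2.resize(im[150:390,160:400,::-1],None,fx=2.4,fy=2.4))
E
```

```text
t: 2.15
tcp_pos: [0.5325, 0.1571, 0.2048]
eef_rot: [-179.9, -0.0, 76.4]
wrist_force: [-0.4, -1.0, -1.4]
opening: 0.0941
grip_force: 0.0
t: 2.35
tcp_pos: [0.5317, 0.1536, 0.2052]
eef_rot: [-180.0, 0.1, 76.2]
wrist_force: [0.2, 0.4, -0.8]
opening: 0.0938
grip_force: 0.0
[0.53170534 0.1535888  0.20516463] [-1.79978507e+02  5.36834044e-02  7.61528375e+01]
[ 0.00172621  0.00454826 -0.12955284]
```

View pics/c2.png

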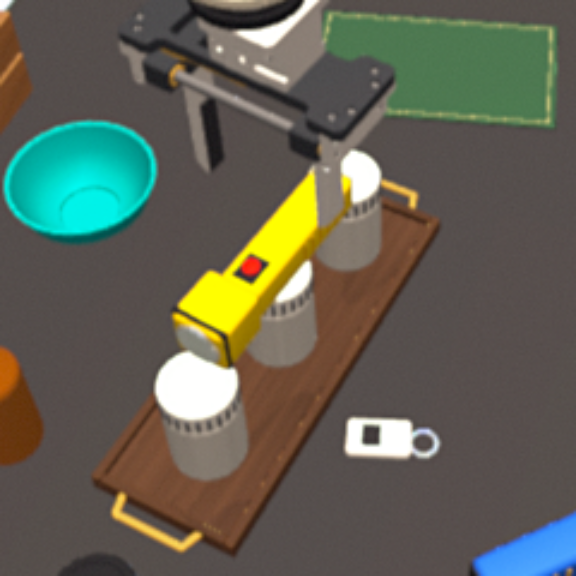

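The fingers straddle the torch barrel, one on each side. Next I lower to TCP 0.108 and close.

```bash
python3 -m handwheel '[[0,0,0,0,0,-0.03,-1],[0,0,0,0,0,-0.06,-1],[0,0,0,0,0,-0.09,-1],[0,0,0,0,0,-0.11,-1],[0,0,0,0,0,-0.12,-1],[0,0,0,0,0,-0.128,-1],[0,0,0,0,0,-0.128,-1],[0,0,0,0,0,-0.128,-1]]'; python3 -m handwheel '[[0,0,0,0,0,0,1],[0,0,0,0,0,0,1],[0,0,0,0,0,0,1],[0,0,0,0,0,0,1],[0,0,0,0,0,0,1],[0,0,0,0,0,0,1],[0,0,0,0,0,0,1],[0,0,0,0,0,0,1]]'
```

```text
t: 3.2
tcp_pos: [0.5321, 0.1554, 0.11]
eef_rot: [180.0, -0.0, 76.2]
wrist_force: [0.3, -0.1, -0.0]
opening: 0.0941
grip_force: 0.0
t: 4.0
tcp_pos: [0.5322, 0.1553, 0.1096]
eef_rot: [180.0, -0.0, 76.2]
wrist_force: [0.8, -0.2, -2.4]
opening: 0.0359
grip_force: 29.8
```

```bash
python3 -m handwheel '[[0,0,0,0,0,0.02,1],[0,0,0,0,0,0.05,1],[0,0,0,0,0,0.08,1],[0,0,0,0,0,0.1,1],[0,0,-0.1,0,-0.03,0.1,1],[0,0,-0.25,0,-0.07,0.1,1],[0,0,-0.4,-0.01,-0.12,0.1,1],[0,0,-0.55,-0.02,-0.17,0.1,1],[0,0,-0.65,-0.02,-0.22,0.1,1],[0,0,-0.7,-0.03,-0.25,0.1,1]]'; python3 -m handwheel '[[0,0,-0.12,0,-0.05,0,1],[0,0,-0.25,0,-0.1,0,1],[0,0,-0.4,0,-0.15,0,1],[0,0,-0.52,0,-0.19,0,1],[0,0,-0.62,0,-0.22,0,1],[0,0,-0.7,0,-0.24,0,1],[0,0,-0.72,0,-0.244,0,1],[0,0,-0.72,0,-0.244,0,1],[0,0,-0.72,0,-0.244,0,1]]';  python3 - <<'E'
from h import *
im=snap('side','side2.png'); cv2.imwrite('pics/c3.png',im[0:400,100:500,::-1])
E
```

```text
t: 5.0
tcp_pos: [0.5088, -0.0356, 0.1844]
eef_rot: [180.0, 0.0, 44.3]
wrist_force: [0.3, -0.2, -3.2]
opening: 0.0362
grip_force: 29.8
t: 5.9
tcp_pos: [0.5092, -0.2141, 0.1844]
eef_rot: [-180.0, 0.0, 12.5]
wrist_force: [-0.3, 0.0, -3.6]
opening: 0.036
grip_force: 29.8
```

View pics/c3.png

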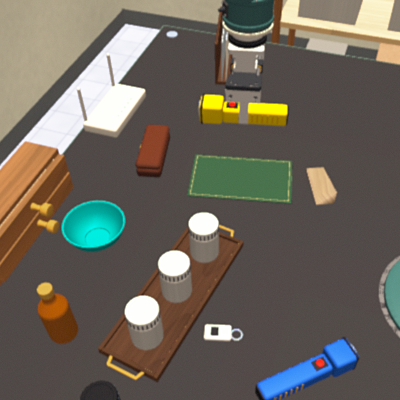

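The torch is held level above the mat and the three canisters still stand upright. Lowering it now.

```bash
python3 -m handwheel '[[0,0,0,0,0,-0.05,1],[0,0,0,0,0,-0.1,1],[0,0,0,0,0,-0.15,1],[0,0,0,0,0,-0.19,1],[0,0,0,0,0,-0.215,1],[0,0,0,0,0,-0.225,1],[0,0,0,0,0,-0.231,1],[0,0,0,0,0,-0.234,1],[0,0,0,0,0,-0.235,1],[0,0,0,0,0,-0.235,1]]'
```

```text
t: 6.95
tcp_pos: [0.5097, -0.2153, 0.0089]
eef_rot: [180.0, -0.0, 12.3]
wrist_force: [-0.4, 0.1, -3.7]
opening: 0.036
grip_force: 29.8
```

```bash
python3 -m handwheel '[[0,0,0,0,0,-0.001,1],[0,0,0,0,0,-0.002,1],[0,0,0,0,0,-0.003,1],[0,0,0,0,0,-0.003,1]]'
```

```text
t: 7.35
tcp_pos: [0.5097, -0.2156, 0.0068]
eef_rot: [180.0, -0.0, 12.3]
wrist_force: [-3.1, 0.1, 12.3]
opening: 0.0351
grip_force: 30.0
```

Contact is made, so I release and retreat.

```bash
python3 -m handwheel '[[0,0,0,0,0,0.001,0],[0,0,0,0,0,0.001,-1],[0,0,0,0,0,0.001,-1],[0,0,0,0,0,0.001,-1],[0,0,0,0,0,0.001,-1],[0,0,0,0,0,0.001,-1]]';python3 -m handwheel '[[0,0,0,0,0,0.02,-1],[0,0,0,0,0,0.06,-1],[0,0,0,0,0,0.11,-1],[0,0,0,0,0,0.17,-1],[0,0,0,0,0,0.22,-1],[0,0,0,0,0,0.25,-1],[0,0,0,0,0,0.26,-1],[0,0,0,0,0,0.26,-1]]'
python3 - <<'E'
from h import *
im=snap("top","top3.png"); cv2.imwrite('pics/c4.png',im[:,:,::-1])
g=cv2.cvtColor(im,cv2.COLOR_RGB2HSV).astype(int); w=(g[...,2]>200)&(g[...,1]<40); w[:180]=0;w[252:]=0;w[:,:180]=0;w[:,360:]=0
n,l,s,c=cv2.connectedComponentsWithStats(w.astype(np.uint8))
st=monitor.get_state(); print(st['tcp_pos'],st['eef_rot'],st['wrist_force'])
for i in range(1,n):
    if s[i,4]>100:
        X=plane("top",*c[i],.105); print(s[i],c[i],X.round(4),'delta share',((X-st['tcp_pos'])/.75).round(3))
E
```

```text
t: 7.95
tcp_pos: [0.5093, -0.2151, 0.0066]
eef_rot: [-180.0, 0.0, 12.3]
wrist_force: [-0.4, 0.5, 0.1]
opening: 0.0803
grip_force: 0.0
t: 8.75
tcp_pos: [0.5095, -0.2152, 0.2029]
eef_rot: [179.9, -0.1, 12.3]
wrist_force: [0.7, -0.3, 0.0]
opening: 0.094
grip_force: 0.0
[ 0.50903017 -0.21502013  0.20158268] [-1.79999716e+02  6.04579873e-03  1.23465198e+01] [-0.05086543  0.63476401 -0.09443687]
[194 198  30  31 744] [208.44354839 213.12768817] [0.5514 0.2682 0.105 ] delta share [ 0.056  0.644 -0.129]
[252 208  31  30 742] [267.02560647 222.47169811] [0.5356 0.1532 0.105 ] delta share [ 0.035  0.491 -0.129]
[309 219  31  31 744] [324.19489247 234.12231183] [0.5153 0.0408 0.105 ] delta share [ 0.008  0.341 -0.129]
```

View pics/c4.png

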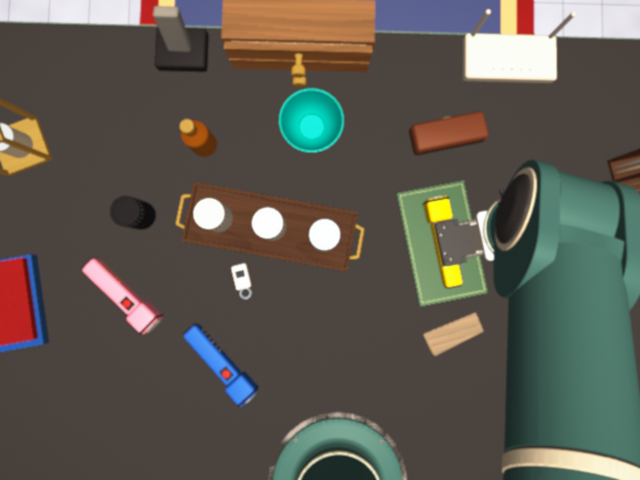

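The torch lies in the middle of the mat at (445,243). The caps are clear at (208,213), (267,222) and (324,234). I go to the right-hand canister first.

```bash
python3 -m handwheel '[[0,0,0.1,0,0.03,0,-1],[0,0,0.25,0,0.08,0,-1],[0,0,0.4,0,0.14,0,-1],[0,0,0.55,0,0.2,0,-1],[0,0,0.7,0,0.26,0,-1],[0,0,0.85,0.008,0.3,0,-1],[0,0,0.95,0.008,0.33,0,-1],[0,0,1,0.008,0.341,0,-1],[0,0,1,0.008,0.341,0,-1]]'; python3 -m handwheel '[[0,0,0.12,0,0,0,-1],[0,0,0.25,0,0,0,-1],[0,0,0.4,0,0,0,-1],[0,0,0.5,0,0,0,-1],[0,0,0.53,0,0,0,-1],[0,0,0.53,0,0,0,-1],[0,0,0.53,0,0,0,-1]]'
```

```text
t: 9.7
tcp_pos: [0.515, 0.0408, 0.2011]
eef_rot: [-179.9, 0.0, 57.4]
wrist_force: [-0.2, -0.1, -0.8]
opening: 0.0941
grip_force: 0.0
t: 10.4
tcp_pos: [0.5152, 0.0399, 0.2015]
eef_rot: [-180.0, 0.0, 81.0]
wrist_force: [0.5, 0.1, -0.0]
opening: 0.0939
grip_force: 0.0
```

```bash
python3 -m handwheel '[[0,0,0,0,0,-0.03,-1],[0,0,0,0,0,-0.07,-1],[0,0,0,0,0,-0.12,-1],[0,0,0,0,0,-0.16,-1],[0,0,0,0,0,-0.185,-1],[0,0,0,0,0,-0.195,-1],[0,0,0,0,0,-0.199,-1],[0,0,0,0,0,-0.199,-1]]'; python3 -m handwheel '[[0,0,0,0,0,0,1],[0,0,0,0,0,0,1],[0,0,0,0,0,0,1],[0,0,0,0,0,0,1],[0,0,0,0,0,0,1],[0,0,0,0,0,0,1],[0,0,0,0,0,0,1]]'
```

```text
t: 11.2
tcp_pos: [0.5156, 0.0406, 0.0529]
eef_rot: [180.0, 0.0, 81.2]
wrist_force: [0.8, 0.0, 0.5]
opening: 0.094
grip_force: 0.0
t: 11.9
tcp_pos: [0.5158, 0.0405, 0.0528]
eef_rot: [179.9, -0.0, 81.2]
wrist_force: [2.5, -1.3, 4.8]
opening: 0.0633
grip_force: 30.0
```

```bash
cat > w.py <<'E'
from h import *
F=[]
for i in range(10): cams.capture("top"); F.append(monitor.get_state()['wrist_force'])
print('F mean',np.mean(F,0).round(2),'std',np.std(F,0).round(2)); s=monitor.get_state(); print(s['t'],s['tcp_pos'].round(4),s['grip_force'])
E
python3 -m handwheel '[[0,0,0,0,0,0.01,1],[0,0,0,0,0,0.025,1],[0,0,0,0,0,0.045,1],[0,0,0,0,0,0.06,1],[0,0,0,0,0,0.067,1],[0,0,0,0,0,0.067,1],[0,0,0,0,0,0.067,1],[0,0,0,0,0,0.067,1],[0,0,0,0,0,0.067,1]]'; python3 w.py
```

```text
t: 12.8
tcp_pos: [0.515, 0.0407, 0.1022]
eef_rot: [-179.9, 0.0, 81.2]
wrist_force: [-0.7, -0.9, -6.0]
opening: 0.063
grip_force: 30.0
F mean [-0.08 -0.14 -6.55] std [0.46 0.43 0.42]
13.3 [0.5153 0.0406 0.1027] 29.99824482947588
```

```bash
python3 -m handwheel '[[0,0,0,0,0,-0.02,1],[0,0,0,0,0,-0.04,1],[0,0,0,0,0,-0.055,1],[0,0,0,0,0,-0.062,1],[0,0,0,0,0,-0.065,1],[0,0,0,0,0,-0.067,1],[0,0,0,0,0,-0.067,1],[0,0,0,0,0,-0.067,1]]'; python3 -m handwheel '[[0,0,0,0,0,0,0.4],[0,0,0,0,0,0,-0.2],[0,0,0,0,0,0,-1],[0,0,0,0,0,0,-1],[0,0,0,0,0,0,-1],[0,0,0,0,0,0,-1]]'; python3 -m handwheel '[[0,0,0,0,0,0.02,-1],[0,0,0,0,0,0.06,-1],[0,0,0,0,0,0.11,-1],[0,0,0,0,0,0.15,-1],[0,0,0,0,0,0.18,-1],[0,0,0,0,0,0.19,-1],[0,0,0,0,0,0.19,-1]]'
```

```text
t: 14.1
tcp_pos: [0.5154, 0.0408, 0.0528]
eef_rot: [180.0, -0.0, 81.2]
wrist_force: [-3.0, 0.3, 0.1]
opening: 0.0629
grip_force: 30.0
t: 14.7
tcp_pos: [0.5155, 0.0406, 0.0525]
eef_rot: [180.0, -0.0, 81.2]
wrist_force: [0.2, 0.6, 0.1]
opening: 0.0914
grip_force: 0.0
t: 15.4
tcp_pos: [0.5157, 0.0406, 0.1961]
eef_rot: [179.9, 0.0, 81.2]
wrist_force: [0.0, 0.3, -1.2]
opening: 0.0939
grip_force: 0.0
```

```bash
python3 -m handwheel '[[0,0,0,0.005,0.04,0,-1],[0,0,0,0.015,0.09,0,-1],[0,0,0,0.025,0.13,0,-1],[0,0,0,0.026,0.15,0,-1],[0,0,0,0.026,0.15,0,-1],[0,0,0,0.026,0.15,0,-1]]'; python3 -m handwheel '[[0,0,0,0,0,-0.03,-1],[0,0,0,0,0,-0.07,-1],[0,0,0,0,0,-0.12,-1],[0,0,0,0,0,-0.16,-1],[0,0,0,0,0,-0.182,-1],[0,0,0,0,0,-0.19,-1],[0,0,0,0,0,-0.191,-1],[0,0,0,0,0,-0.191,-1]]'; python3 -m handwheel '[[0,0,0,0,0,0,1],[0,0,0,0,0,0,1],[0,0,0,0,0,0,1],[0,0,0,0,0,0,1],[0,0,0,0,0,0,1],[0,0,0,0,0,0,1],[0,0,0,0,0,0,1]]'; python3 -m handwheel '[[0,0,0,0,0,0.01,1],[0,0,0,0,0,0.025,1],[0,0,0,0,0,0.045,1],[0,0,0,0,0,0.06,1],[0,0,0,0,0,0.067,1],[0,0,0,0,0,0.067,1],[0,0,0,0,0,0.067,1],[0,0,0,0,0,0.067,1],[0,0,0,0,0,0.067,1]]'; python3 w.py
```

```text
t: 16.0
tcp_pos: [0.5344, 0.1523, 0.1942]
eef_rot: [-179.9, 0.0, 81.2]
wrist_force: [0.7, -0.3, -0.2]
opening: 0.0941
grip_force: 0.0
t: 16.8
tcp_pos: [0.5355, 0.1531, 0.0528]
eef_rot: [179.9, -0.0, 81.2]
wrist_force: [-0.3, 0.9, 0.1]
opening: 0.0941
grip_force: 0.0
t: 17.5
tcp_pos: [0.5351, 0.1531, 0.0519]
eef_rot: [180.0, -0.0, 81.2]
wrist_force: [0.8, -1.3, 5.4]
opening: 0.063
grip_force: 30.0
t: 18.4
tcp_pos: [0.5345, 0.1531, 0.1015]
eef_rot: [-180.0, 0.0, 81.2]
wrist_force: [0.2, -0.2, -2.7]
opening: 0.0629
grip_force: 30.0
F mean [ 0.08  0.   -3.  ] std [0.26 0.35 0.4 ]
18.9 [0.5348 0.1532 0.1019] 29.99912951141596
```

The middle one reads 3.0 N against 6.55 N for the right-hand one. I put it back and weigh the third.

```bash
python3 -m handwheel '[[0,0,0,0,0,-0.02,1],[0,0,0,0,0,-0.04,1],[0,0,0,0,0,-0.055,1],[0,0,0,0,0,-0.062,1],[0,0,0,0,0,-0.065,1],[0,0,0,0,0,-0.067,1],[0,0,0,0,0,-0.067,1],[0,0,0,0,0,-0.067,1]]'; python3 -m handwheel '[[0,0,0,0,0,0,0.4],[0,0,0,0,0,0,-0.2],[0,0,0,0,0,0,-1],[0,0,0,0,0,0,-1],[0,0,0,0,0,0,-1],[0,0,0,0,0,0,-1]]'; python3 -m handwheel '[[0,0,0,0,0,0.02,-1],[0,0,0,0,0,0.06,-1],[0,0,0,0,0,0.11,-1],[0,0,0,0,0,0.15,-1],[0,0,0,0,0,0.18,-1],[0,0,0,0,0,0.19,-1],[0,0,0,0,0,0.19,-1]]';  python3 -m handwheel '[[0,0,0,0.005,0.04,0,-1],[0,0,0,0.015,0.09,0,-1],[0,0,0,0.02,0.13,0,-1],[0,0,0,0.022,0.153,0,-1],[0,0,0,0.022,0.153,0,-1],[0,0,0,0.022,0.153,0,-1]]'
```

```text
t: 19.7
tcp_pos: [0.5351, 0.1533, 0.052]
eef_rot: [180.0, -0.0, 81.2]
wrist_force: [0.4, -1.0, -1.7]
opening: 0.0633
grip_force: 30.0
t: 20.3
tcp_pos: [0.5348, 0.1531, 0.0517]
eef_rot: [-180.0, 0.0, 81.2]
wrist_force: [0.3, 0.5, -0.5]
opening: 0.0913
grip_force: 0.0
t: 21.0
tcp_pos: [0.5351, 0.1532, 0.1953]
eef_rot: [179.9, -0.0, 81.2]
wrist_force: [0.9, -0.1, -0.2]
opening: 0.0935
grip_force: 0.0
t: 21.6
tcp_pos: [0.5508, 0.2674, 0.193]
eef_rot: [-179.9, 0.1, 81.2]
wrist_force: [0.1, 0.1, -0.2]
opening: 0.094
grip_force: 0.0
```

```bash
python3 -m handwheel '[[0,0,0,0,0,-0.03,-1],[0,0,0,0,0,-0.07,-1],[0,0,0,0,0,-0.12,-1],[0,0,0,0,0,-0.16,-1],[0,0,0,0,0,-0.182,-1],[0,0,0,0,0,-0.189,-1],[0,0,0,0,0,-0.19,-1],[0,0,0,0,0,-0.19,-1]]'; python3 -m handwheel '[[0,0,0,0,0,0,1],[0,0,0,0,0,0,1],[0,0,0,0,0,0,1],[0,0,0,0,0,0,1],[0,0,0,0,0,0,1],[0,0,0,0,0,0,1],[0,0,0,0,0,0,1]]'; python3 -m handwheel '[[0,0,0,0,0,0.01,1],[0,0,0,0,0,0.025,1],[0,0,0,0,0,0.045,1],[0,0,0,0,0,0.06,1],[0,0,0,0,0,0.067,1],[0,0,0,0,0,0.067,1],[0,0,0,0,0,0.067,1],[0,0,0,0,0,0.067,1],[0,0,0,0,0,0.067,1]]'; python3 w.py
```

```text
t: 22.4
tcp_pos: [0.552, 0.268, 0.0529]
eef_rot: [179.9, -0.0, 81.2]
wrist_force: [0.5, 0.3, 0.5]
opening: 0.0942
grip_force: 0.0
t: 23.1
tcp_pos: [0.5516, 0.268, 0.0519]
eef_rot: [180.0, -0.0, 81.2]
wrist_force: [1.8, -0.0, 4.7]
opening: 0.0628
grip_force: 30.0
t: 24.0
tcp_pos: [0.551, 0.2678, 0.1014]
eef_rot: [-180.0, 0.0, 81.2]
wrist_force: [0.3, 0.3, -4.3]
opening: 0.0627
grip_force: 30.0
F mean [ 0.09 -0.07 -4.12] std [0.45 0.34 0.37]
24.5 [0.5513 0.2679 0.1019] 29.99877903610468
```

The third reads 4.1 N, so the right-hand canister (6.55 N) is the heaviest. I put this one back and return.

```bash
python3 -m handwheel '[[0,0,0,0,0,-0.02,1],[0,0,0,0,0,-0.04,1],[0,0,0,0,0,-0.055,1],[0,0,0,0,0,-0.062,1],[0,0,0,0,0,-0.065,1],[0,0,0,0,0,-0.067,1],[0,0,0,0,0,-0.067,1],[0,0,0,0,0,-0.067,1]]'; python3 -m handwheel '[[0,0,0,0,0,0,0.4],[0,0,0,0,0,0,-0.2],[0,0,0,0,0,0,-1],[0,0,0,0,0,0,-1],[0,0,0,0,0,0,-1],[0,0,0,0,0,0,-1]]'; python3 -m handwheel '[[0,0,0,0,0,0.02,-1],[0,0,0,0,0,0.06,-1],[0,0,0,0,0,0.11,-1],[0,0,0,0,0,0.15,-1],[0,0,0,0,0,0.18,-1],[0,0,0,0,0,0.19,-1],[0,0,0,0,0,0.19,-1]]';  python3 -m handwheel '[[0,0,0,-0.01,-0.04,0,-1],[0,0,0,-0.02,-0.09,0,-1],[0,0,0,-0.03,-0.15,0,-1],[0,0,0,-0.04,-0.21,0,-1],[0,0,0,-0.045,-0.26,0,-1],[0,0,0,-0.048,-0.29,0,-1],[0,0,0,-0.048,-0.303,0,-1],[0,0,0,-0.048,-0.303,0,-1],[0,0,0,-0.048,-0.303,0,-1]]'
```

```text
t: 25.3
tcp_pos: [0.5516, 0.268, 0.052]
eef_rot: [180.0, -0.0, 81.2]
wrist_force: [-0.6, 0.5, -3.1]
opening: 0.0625
grip_force: 30.0
t: 25.9
tcp_pos: [0.5513, 0.2679, 0.0517]
eef_rot: [180.0, 0.0, 81.2]
wrist_force: [0.3, 0.5, -0.3]
opening: 0.0914
grip_force: 0.0
t: 26.6
tcp_pos: [0.5516, 0.2681, 0.1954]
eef_rot: [179.9, -0.0, 81.2]
wrist_force: [-0.5, -0.7, -0.1]
opening: 0.0941
grip_force: 0.0
t: 27.5
tcp_pos: [0.5152, 0.042, 0.1939]
eef_rot: [-180.0, -0.0, 81.3]
wrist_force: [0.2, 0.4, 0.8]
opening: 0.094
grip_force: 0.0
```

```bash
python3 -m handwheel '[[0,0,0,0,-0.001,-0.03,-1],[0,0,0,0,-0.001,-0.07,-1],[0,0,0,0,-0.001,-0.12,-1],[0,0,0,0,-0.001,-0.16,-1],[0,0,0,0,-0.001,-0.182,-1],[0,0,0,0,-0.001,-0.189,-1],[0,0,0,0,-0.001,-0.19,-1],[0,0,0,0,-0.001,-0.19,-1]]'; python3 -m handwheel '[[0,0,0,0,0,0,1],[0,0,0,0,0,0,1],[0,0,0,0,0,0,1],[0,0,0,0,0,0,1],[0,0,0,0,0,0,1],[0,0,0,0,0,0,1],[0,0,0,0,0,0,1],[0,0,0,0,0,0,1]]'; python3 -m handwheel '[[0,0,0,0,0,0.02,1],[0,0,0,0,0,0.05,1],[0,0,0,0,0,0.09,1],[0,0,0,0,0,0.13,1],[0,0,0,0,0,0.17,1],[0,0,0,0,0,0.21,1],[0,0,0,0,0,0.235,1],[0,0,0,0,0,0.248,1],[0,0,0,0,0,0.253,1],[0,0,0,0,0,0.253,1]]'; python3 -m handwheel '[[0,0,0,0,0,0,1],[0,0,0,0,0,0,1],[0,0,0,0,0,0,1],[0,0,0,0,0,0,1],[0,0,0,0,0,0,1]]'; python3 w.py; python3 -c "
from h import *
snap('side','sideF.png')"
```

```text
t: 28.3
tcp_pos: [0.5158, 0.0406, 0.0524]
eef_rot: [180.0, -0.0, 81.2]
wrist_force: [-0.3, 0.2, -0.1]
opening: 0.0937
grip_force: 0.0
t: 29.1
tcp_pos: [0.5153, 0.0398, 0.0519]
eef_rot: [-180.0, 0.0, 81.2]
wrist_force: [-2.4, -0.6, 6.1]
opening: 0.0637
grip_force: 30.0
t: 30.1
tcp_pos: [0.515, 0.0398, 0.2412]
eef_rot: [-180.0, 0.0, 81.2]
wrist_force: [0.6, 0.3, -6.4]
opening: 0.0634
grip_force: 30.0
t: 30.6
tcp_pos: [0.5152, 0.0399, 0.2413]
eef_rot: [-180.0, 0.0, 81.2]
wrist_force: [0.3, 0.2, -6.0]
opening: 0.0635
grip_force: 30.0
F mean [-0.09  0.18 -6.49] std [0.43 0.28 0.46]
31.1 [0.5153 0.0399 0.2414] 29.998510256409645
```

View pics/sideF.png

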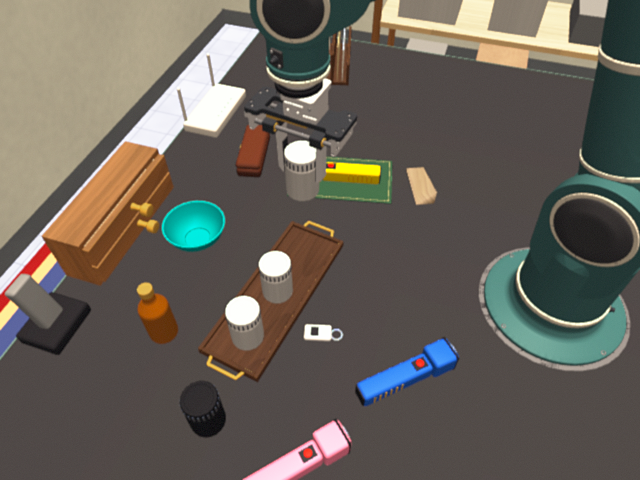

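The heaviest canister is held upright at (301,170). The other two stand on the tray at (276,278) and (244,323), the torch lies on the mat at (352,173), and nothing else has moved.

```bash
python3 -c "
from workcell import env
print(env.job_done())"
```

```text
the job is handed in; nothing more can be done
None
```

The job is handed in, with no verdict returned: the torch lies on the mat, the heaviest canister (about 6.5 N, against 4.1 N and 3.0 N) is held upright with its foot about 20 cm up, and the other two stand on the tray.

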